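# Put the square stamp away in the lower tier of the craft box

## Task

Lift the hinged flap of the two-tier craft box by its wire handle until it stands open, upright or further, then set the wooden hand stamp with the square block down upright on the floor of the lower tier under it, without dropping it. Leave the flap standing open, and do not disturb the round and the oblong stamp.

Things in the scene. Friction and masses are not known exactly. Their poses are not given: they have to be found in the camera images.
- flap (a joint): Grey-board flap, 154 x 145 x 5 mm, 120 g, over the deep lower tier of the craft box (cardboard, gold rims, 170 x 270 mm, fixed). Angle in rad: 0 shut (level, 83 mm above the table), 1.57 upright, stop at 1.9; may start slightly ajar. Its stiff hinge (0.16 N m) keeps it where it is left; lifting it by the handle takes about 2 N.
- flap_bar (a point): Middle of the flap's steel wire handle: straight round bar 10 mm thick, 90 mm long, parallel to the hinge, on slanting legs at its ends. 160 mm along the flap from the hinge (15 mm beyond the free edge) and 38 mm square to its mid-plane (above it when shut). Moves with the flap; x along the bar; flap shut: y to the hinge, z up. Things lying under it are over 40 mm below.
- flap_hinge (a point): Middle of the hinge line of the flap, on the outer side wall of the box, 83 mm above the table. Fixed to the box, with the axes of the box: x along the hinge line, z up, y from the free edge of the shut flap out to the hinge. The flap opens by swinging its handle up and over towards +y of this frame, turning about -x.
- lower_tier (a point): Centre of the floor of the lower tier, 6 mm above the table; axes as at flap_hinge. Inside, the lower tier measures 158 mm (x) by 139 mm (y). Its x walls are 98 mm high above the table, 6 mm thick; the wall under the hinge and the divider to the upper tier are 80 mm high.
- square_grip (a point): The stamp to put away: square wooden block 58 x 58 mm and 14 mm high with a rubber underside, and an upright round wooden handle 25 mm thick on its middle; 72 mm high over all, 60 to 130 g. Stands upright on the table. Point on the axis of the handle, 42 mm above the underside, z up the handle.
- square_stamp: The same stamp as square_grip, its origin at the centre of its underside.
- round_grip (a point): Bystander: stamp with a round block 58 mm in diameter and 14 mm high; handle the same as the square stamp's: 25 mm thick, 72 mm high over all. Point on its axis, 42 mm above the underside, z up the handle.
- oblong_grip (a point): Bystander: stamp with an oblong block 30 x 86 mm and 14 mm high; handle the same as the square stamp's: 25 mm thick, 72 mm high over all. Point on its axis, 42 mm above the underside, z up the handle.
Things that resemble listed ones, but are neither listed nor needed, are in the scene too. Leave any purple look-alike of the square_stamp alone.

How it is judged:
By the outcome, as a careful person would: the job done as asked, in the order asked, and still so for the second after the job is handed in, with the robot touching nothing.
It also fails if it takes over 56 s, if anything falls off the work surface, if the arm or the gripper's body presses on something with over 40 N, if the wrist force passes 120 N, or if a joint passes its speed limit or range.

## Robot

A 7-joint arm with a two-finger parallel gripper is mounted at the origin on the work surface. World frame = base frame: x ahead of the robot, y to its left, z up, the work surface at z = 0. Lengths are in mm, angles in rad, forces in N, time in s.
With the tool pointing down it reaches from about 425 to 925 mm from the base axis. Payload 6.8 kg.
Tool frame: the origin (TCP) lies midway between the tips of the shut fingers; the grasp point (between the pads) lies 19 mm behind it; x points along the fingers, z is the direction in which the jaws open and shut, and the axes are right-handed (so a half turn about x gives the same grasp; the last joint's range is limited). The gripper opens to 88 mm and grips with 3 to 60 N. Pads are 20 mm wide; open, the fingers measure 115 mm over their backs; the gripper's body (75 mm by 178 mm) begins 61 mm behind the grasp point.
Start: joints at [1.178, 0.477, 0.022, 1.555, -0.011, 1.109, -0.083], TCP at [189.661, -647.824, 222.664] pointing down, gripper open.
Joint ranges: [-2.96, 2.96], [-0.34, 2.1], [-1.41, 1.46], [0.24, 2.44], [-1.37, 4.51], [0.17, 1.92], [-2.96, 2.96]. Speed limits (rad/s): [2.39, 2.39, 3.14, 3.14, 3.14, 3.14, 3.14].

## Interface

Orientations are given as a unit quaternion [w, x, y, z].
In Python, from station import monitor, optics, order gives the robot as it stands.
- The arm moves only by the shell command python3 -m pendant 'ROWS' [FORCE]. ROWS is text: rows parted by semicolons, each of 7 numbers parted by spaces: the shift along the tool's x, y, z in m, then the turn, a rotation vector about the tool's x, y, z in rad, then the opening, from 0 (shut) to 1 (fully open). A call has 1 to 8 rows; each row is the pose to reach, as a shift and turn from the pose commanded when the call began, along the tool's axes at that moment; what a row does not reach only later rows make up. A row lasts 1/8 s, in which the tool goes at most 62.5 mm and 10.7 degrees, less where a joint would pass 70% of its speed; a pose out of reach is approached as far as the arm can. A call with a gripper value outside its range is refused whole. The fingers move at their own pace and stop on an object; FORCE is the grip in N (left out, the last holds). Time passes only in rows, so rows that repeat a pose let the fingers close. It gives the time, the measured TCP pose, the force and the opening at its end, in the units of the state.
- monitor.sense(): the state, without advancing time (a new reading comes with each control period).
- optics.capture(name): name is "scene" or "top"; returns a dict with "image" (420x560x3 uint8, red, green, blue), "z_map" (420x560 float32, mm along the optical axis (not along the pixel's ray), 0 where there is no reading), "fx", "fy", "cx", "cy" (pixels), "k1" (the pictures are not rectified: a ray, as slopes to the right and down, at radius r is drawn at 1 + k1 r^2 times it, then the intrinsics apply), "rvec" (rotation vector, rad) and "tvec" (3), from world to camera coordinates, as OpenCV has them. Camera axes: x right, y down, z forward; pixel columns grow to the right and rows downward; lengths in mm; the calibration is good to about 2 mm. A picture is of the moment at which its call begins.
- order.finish_job(): hands the job in, once; it reports no verdict.
The state is a dict: "clock": time; "qpos": joint angles; "joint_vel": joint speeds; "tau": joint torques, N m; "position": TCP position; "ee_rot": TCP orientation; "force": force on the tool from outside, world axes, zero at the start; "moment": the same for the moment, N m; "finger_gap": finger opening in mm.
Only numpy, scipy, OpenCV 4.12 (cv2) and the standard library are available. Lean on these libraries where they do the work, as an engineer would, in place of code of your own. Each camera call takes 0.05 s, during which the arm holds its last target.

## Working session

There is one attempt and no reset: what is moved stays moved. The work goes in short steps, Python scripts to look and compute and a shell command to move; the robot and the scene stay as the last step left them, time stands still between calls to the robot, and variables do not carry over. Pictures are saved under pics/ and viewed, and the job is handed in when it is done.

```bash
ls; mkdir -p pics; python3 - <<'E'
from station import monitor, optics, order
import cv2
print(monitor.sense())
for n in ("scene","top"):
    c=optics.capture(n)
    cv2.imwrite(f"pics/{n}0.png",c["image"][:,:,::-1])
    print({k:v for k,v in c.items() if k not in("image","z_map")}, (c["z_map"]>0).mean())
E
```

```text
pics
{'clock': 0.0, 'qpos': array([ 1.17791536,  0.47778806,  0.02233443,  1.55642687, -0.01147654,
        1.10929508, -0.08310309]), 'joint_vel': array([ 4.16644208e-04,  1.32724919e-04, -8.20106967e-05, -9.48780298e-04,
        7.13842552e-04,  1.27761232e-04, -3.61081356e-04]), 'tau': array([ 2.57414058e-04, -5.82852638e+01,  1.53496519e+00, -2.72614574e+01,
       -5.42630965e-02,  1.69373432e-02,  1.70696026e-04]), 'position': array([ 189.45528821, -647.24970757,  221.70008105]), 'ee_rot': array([ 0.56536525,  0.42431037,  0.56643809, -0.42363987]), 'force': array([-0.52379094, -0.55620248, -0.02695355]), 'moment': array([ 0.01648896, -0.00850983,  0.06019848]), 'finger_gap': 87.87177466996776}
{'fx': 452.1507958016763, 'fy': 452.1507958016763, 'cx': 281.98402232238715, 'cy': 197.77758550253273, 'k1': -0.07694727528182833, 'rvec': array([ 2.21657906,  0.9714914 , -0.40087769]), 'tvec': array([-332.51484047, -224.64141774, 1488.25242186])} 0.9959651360544217
{'fx': 545.9720223793124, 'fy': 545.9720223793124, 'cx': 280.1394557282462, 'cy': 209.75548218929978, 'k1': -0.05690911810127255, 'rvec': array([ 2.16285156, -2.14184455,  0.10012443]), 'tvec': array([  -7.93324971,  528.21756678, 1525.45195973])} 0.9959268707482993
```

View pics/scene0.png

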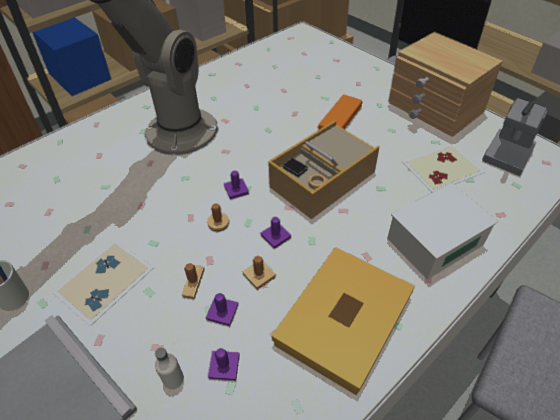

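View pics/top0.png

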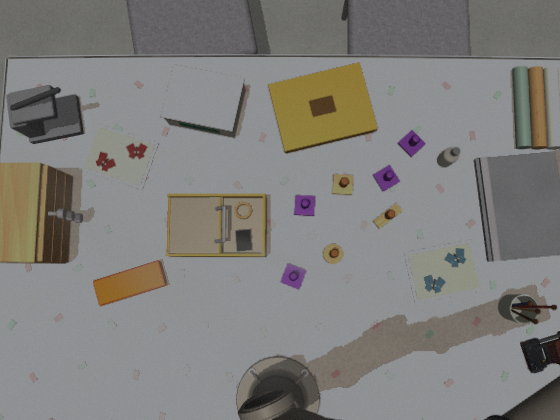

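Candidates for the stamp, as scene / top pixels:
- Wooden at (259,272) / (343,183): square block.
- Wooden at (217,217) / (333,253): round block.
- Wooden at (193,280) / (388,215): oblong block.
- Purple squares at top (305,205), (386,178), (411,143) and (293,276): look-alikes.

The wooden square one at (343,183) fits the description. I'll confirm it in a crop and measure.

```bash
cat > h.py <<'E'
import numpy as np, cv2
from station import monitor, optics, order
from scipy.spatial.transform import Rotation as R
def K(c): return np.array([[c['fx'],0,c['cx']],[0,c['fy'],c['cy']],[0,0,1.]])
def ray(c,uv):
    p=cv2.undistortPoints(np.array(uv,float).reshape(-1,1,2),K(c),np.array([c['k1'],0,0,0])).reshape(-1,2)
    M=cv2.Rodrigues(c['rvec'])[0]; o=-M.T@c['tvec']
    d=np.c_[p,np.ones(len(p))]@M
    return o,d
def plane(c,uv,z):
    o,d=ray(c,uv); return o+d*((z-o[2])/d[:,2])[:,None]
def depth(c,uv):
    o,d=ray(c,uv); u=np.round(np.array(uv)).astype(int).reshape(-1,2)
    return o+d*c['z_map'][u[:,1],u[:,0]][:,None]
def cloud(c):
    h,w=c['z_map'].shape; vv,uu=np.mgrid[:h,:w]
    o,d=ray(c,np.c_[uu.ravel(),vv.ravel()])
    return (o+d*c['z_map'].ravel()[:,None]).reshape(h,w,3)
def tri(c1,u1,c2,u2):
    o1,d1=ray(c1,[u1]);o2,d2=ray(c2,[u2]);d1=d1[0];d2=d2[0]
    A=np.c_[d1,-d2]; s=np.linalg.lstsq(A,o2-o1,rcond=None)[0]
    a=o1+s[0]*d1;b=o2+s[1]*d2; return (a+b)/2,np.linalg.norm(a-b)
def crop(c,x0,y0,x1,y1,s,name):
    cv2.imwrite(name,cv2.resize(c['image'][y0:y1,x0:x1,::-1],None,fx=s,fy=s,interpolation=cv2.INTER_CUBIC))
E
python3 - <<'E'
from h import *
t=optics.capture("top");s=optics.capture("scene")
crop(t,160,150,430,290,2.9,"pics/tc.png"); crop(s,170,110,390,330,2.7,"pics/sc.png")
E
```

```text
(no output)
```

View pics/tc.png

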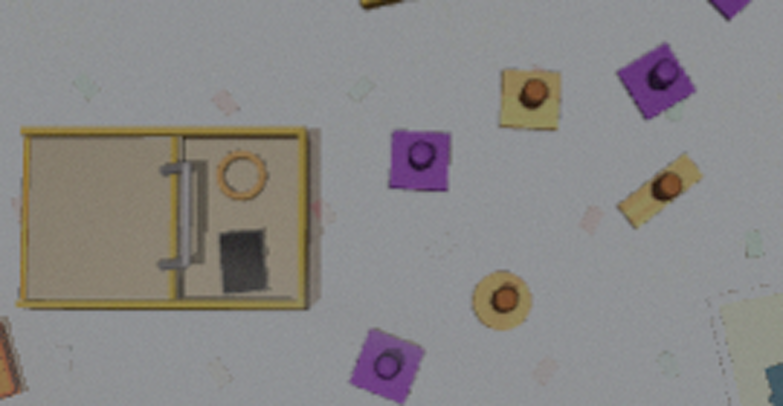

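View pics/sc.png

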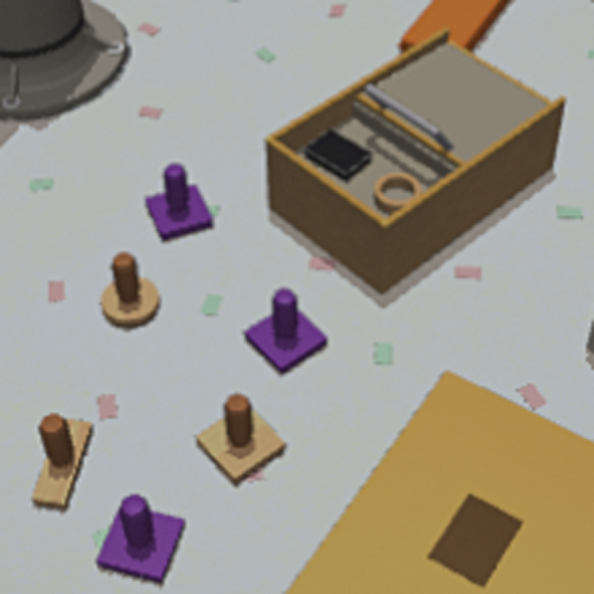

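The top crop shows the wooden square block at crop (530,98) with an upright handle. In the scene crop it is at (240,440). The square, wooden (not purple) one is confirmed. The flap bar is at top crop (187,164) to (187,266), and the hinge is at the left rim.

```bash
python3 - <<'E'
from h import *
np.set_printoptions(precision=1,suppress=True)
t=optics.capture("top");s=optics.capture("scene")
T=cloud(t);S=cloud(s)
# bar by triangulation
a=tri(t,(224.5,206.6),s,(335.9,163.7)); b=tri(t,(224.5,241.7),s,(306.3,144.1)); print("bar ends",a,b)
# bar from depth: 
for n,P in(("top",T),("scene",S)):
    x,y,z=P[...,0],P[...,1],P[...,2]
    m=(abs(x-a[0][0]/2-b[0][0]/2)<60)&(abs(y-a[0][1])<25)&(z>108)&(z<150)
    q=P[m]; print(n,m.sum(),q.min(0) if len(q) else'',q.max(0) if len(q) else'',np.median(q,0) if len(q) else '')
    if len(q)>5:
        f=cv2.fitLine(q[:,:2].astype(np.float32),cv2.DIST_L2,0,.01,.01).ravel();print("line",f,np.degrees(np.arctan2(f[1],f[0])))
# gold rims: top view
hsv=cv2.cvtColor(t['image'],cv2.COLOR_RGB2HSV)
g=cv2.inRange(hsv,(18,90,60),(32,255,255)); g[:, :150]=0; g[:190]=0;g[265:]=0;g[:,275:]=0
pts=cv2.findNonZero(g); r=cv2.minAreaRect(pts); bx=cv2.boxPoints(r)
print("rim rect",r); print(plane(t,bx,90)); print(depth(t,[[195,225],[180,210],[180,245],[215,210],[215,245]]))
# stamps: brown handles, block
for n,c,P in(("top",t,T),("scene",s,S)):
    h=cv2.cvtColor(c['image'],cv2.COLOR_RGB2HSV)
    x,y,z=P[...,0],P[...,1],P[...,2]
    for nm,uv in {"sq":{"top":(343,183),"scene":(259,272)},"rd":{"top":(333,253),"scene":(217,217)},"ob":{"top":(388,215),"scene":(193,280)}}.items():
        u,v=uv[n]
        c0=P[v-18:v+19,u-18:u+19].reshape(-1,3)
        hi=c0[(c0[:,2]>66)]; bl=c0[(c0[:,2]>9)&(c0[:,2]<18)]
        print(n,nm,"tophandle",len(hi),hi.mean(0) if len(hi) else '', hi.max(0) if len(hi) else '',"block",len(bl),(bl.min(0)+bl.max(0))/2, np.median(bl[:,2]))
        if len(bl)>5: print("   rect",cv2.minAreaRect(bl[:,:2].astype(np.float32)))
E
```

```text
bar ends (array([531.7, 152.2, 105.1]), np.float64(13.763975095532313)) (array([432.3, 145.1, 117.5]), np.float64(4.360044395426423))
top 152 [429.8 139.7 109.5] [529.  161.4 136.8] [481.5 144.8 127.7]
line [  1.   -0.  479.7 146. ] -1.0205877
scene 131 [432.7 137.8 108.1] [530.2 159.8 133.9] [487.4 142.8 128.1]
line [  1.    0.  486.1 143.6] 2.7487419
rim rect ((210.99996948242188, 229.0), (107.99998474121094, 69.99998474121094), 0.0)
[[369.5 330.5  90. ]
 [562.4 337.5  90. ]
 [564.7  38.   90. ]
 [373.   35.3  90. ]]
[[478.1 230.7  80.5]
 [519.6 274.1  79. ]
 [422.3 270.   84.2]
 [519.7 175.6  85.5]
 [423.1 172.6  90. ]]
top sq tophandle 42 [ 595.4 -174.7  141.9] [ 617.3  -36.9 1575.3] block 260 [ 607.1 -175.    13.5] 13.508892220443954
   rect ((599.2442626953125, -180.2945556640625), (67.32312774658203, 80.42958068847656), 75.16221618652344)
top rd tophandle 49 [ 398.2 -137.8  285.3] [ 416.4  -36.9 1575.3] block 206 [ 397.6 -156.1   13.5] 13.280660045587183
   rect ((400.5264892578125, -157.23843383789062), (70.91960906982422, 56.19582748413086), 23.558433532714844)
top ob tophan
[... 192 characters left out ...]
), 69.5739517211914)
scene sq tophandle 62 [ 659.5 -217.8  152. ] [1107.4 -172.6  920.7] block 368 [ 610.5 -181.9   13.6] 13.301011365735008
   rect ((610.035888671875, -181.5264129638672), (59.2171745300293, 60.28651428222656), 85.8271484375)
scene rd tophandle 50 [ 521.2 -217.2  206.1] [1107.4 -143.6  920.7] block 228 [ 409.6 -152.5   13.6] 13.416507297411556
   rect ((411.1076354980469, -154.00942993164062), (56.19667053222656, 54.03859329223633), 59.771942138671875)
scene ob tophandle 65 [ 592.6 -341.1  174.2] [1107.4 -301.9  920.7] block 293 [ 520.7 -311.5   13.3] 12.7984267082403
   rect ((519.1149291992188, -312.08056640625), (31.550682067871094, 88.59506225585938), 38.36220932006836)
```

```bash
python3 - <<'E'
from h import *
np.set_printoptions(precision=2,suppress=True)
t=optics.capture("top");s=optics.capture("scene")
for n,c in(("top",t),("scene",s)):
    P=cloud(c); ok=c['z_map']>0; img=c['image']
    hsv=cv2.cvtColor(img,cv2.COLOR_RGB2HSV)
    x,y,z=P[...,0],P[...,1],P[...,2]
    # flap plane
    m=ok&(x>400)&(x<535)&(y>175)&(y<315)&(z>70)&(z<105)
    q=P[m]; A=np.c_[q[:,0]-470,q[:,1]-250,np.ones(len(q))]
    w=np.ones(len(q),bool)
    for _ in range(5):
        k=np.linalg.lstsq(A[w],q[w,2],rcond=None)[0]; r=q[:,2]-A@k; w=abs(r)<2.5*max(r[w].std(),1)
    print(n,"flap",k,w.sum(),r[w].std())
    # x walls rims
    for lo,hi in((360,395),(540,575)):
        m=ok&(x>lo)&(x<hi)&(y>40)&(y<325)&(z>92)&(z<106)
        q=P[m]
        if len(q)>20:
            f=cv2.fitLine(q[:,:2].astype(np.float32),cv2.DIST_HUBER,0,.01,.01).ravel()
            print(" rim",len(q),"x at y=190:",f[2]+(190-f[3])*f[0]/f[1],"yaw deg",np.degrees(-f[0]/f[1]),"y",q[:,1].min(),q[:,1].max(),np.median(q[:,2]))
    for nm,(u,v) in {"sq":{"top":(343,183),"scene":(259,268)},"rd":{"top":(333,253),"scene":(217,215)},"ob":{"top":(388,215),"scene":(193,275)}}.items() if 0 else []: pass
# handles: brown mask
def handle(c,u,v):
    hsv=cv2.cvtColor(c['image'],cv2.COLOR_RGB2HSV)
    m=cv2.inRange(hsv,(0,110,30),(16,255,170)); k=np.zeros_like(m); k[v-22:v+22,u-22:u+22]=255
    m&=k; n,l,st,ce=cv2.connectedComponentsWithStats(m); i=1+np.argmax(st[1:,4]); return st[i],ce[i],(l==i)
for nm,a,b in(("sq",(343,183),(259,268)),("rd",(333,253),(217,215)),("ob",(388,215),(193,275))):
    for c,p in((t,a),(s,b)):
        st,ce,l=handle(c,*p); P=cloud(c)[l&(c['z_map']>0)]
        print(nm,st,ce, "plane68",plane(c,[ce],70)[0] if c is t else plane(c,[ce],42)[0], P[:,2].max())
        q=P[P[:,2]>20]; 
        if c is s: print("   depth mean",q.mean(0))
        else: print("   top pts",P[P[:,2]>66].mean(0))
E
```

```text
top flap [-0.   -0.03 86.36] 2242 3.0422135278055857
 rim 28 x at y=190: 395.3234 yaw deg 0.6348827 y 222.25456878920392 304.96036887299573 99.13682072406323
 rim 319 x at y=190: 561.9557 yaw deg 0.4017148 y 40.06728995483856 308.4367747347923 98.23432788359241
scene flap [ 0.   -0.02 86.95] 1230 1.550722492072144
 rim 36 x at y=190: 393.53214 yaw deg 0.10197233 y 47.24719209363127 303.5128801645219 97.53970420001133
 rim 291 x at y=190: 562.2755 yaw deg 0.38139406 y 40.15770389640761 307.3114435224304 98.44325186641572
sq [339 178  10  10  66] [343.7 182. ] plane68 [ 603.1  -180.03   70.  ] 77.00963373296895
   top pts [ 606.01 -182.02   70.59]
sq [254 257  10  23 176] [258.16 267.2 ] plane68 [ 612.84 -184.88   42.  ] 72.77775714177164
   depth mean [ 615.07 -186.5    53.53]
rd [330 247   8  11  65] [333.83 252.42] plane68 [ 406.97 -152.52   70.  ] 74.6162248371379
   top pts [ 406.46 -153.28   69.88]
rd [212 204  10  23 148] [216.41 214.14] plane68 [ 412.19 -156.85   42.  ] 73.83828824735701
   depth mean [ 414.75 -158.07   52.1 ]
ob [385 210  10   9  72] [389.42 214.06] plane68 [ 514.31 -306.33   70.  ] 78.79487522372915
   top pts [ 516.29 -309.38   70.68]
ob [185 264  13  23 190] [191.06 274.26] plane68 [ 522.09 -312.77   42.  ] 73.39282307898634
   depth mean [ 525.65 -313.84   54.2 ]
```

```bash
cat >> h.py <<'E'
def plan(tgt,jaw,tooldir=(0,0,-1)):
    """tool-frame shift (m) and turn (rad) to bring TCP to tgt, x=tooldir, z=+-jaw (world)"""
    st=monitor.sense(); q=st['ee_rot']; R0=R.from_quat([q[1],q[2],q[3],q[0]])
    x=np.array(tooldir,float); out=None
    for sg in(1,-1):
        z=sg*np.array(jaw,float); z-=x*(x@z); z/=np.linalg.norm(z); R1=np.c_[x,np.cross(z,x),z]
        d=(R0.inv()*R.from_matrix(R1)).as_rotvec()
        if out is None or np.linalg.norm(d)<np.linalg.norm(out): out=d
    sh=R0.inv().apply(np.array(tgt)-st['position'])/1000
    print("shift",sh.round(4),"turn",out.round(3),"clock",round(st['clock'],2),"pos",st['position'].round(1),"gap",round(st['finger_gap'],1),"F",st['force'].round(1))
    return R0
E
python3 - <<'E'
from h import *
np.set_printoptions(precision=2,suppress=True)
t=optics.capture("top");s=optics.capture("scene")
print(t['image'][215:235:5,214:236].sum(2)//3)
print(R.from_quat(np.array(monitor.sense()['ee_rot'])[[1,2,3,0]]).as_matrix())
crop(s,290,125,350,180,12,"pics/sbar.png"); crop(t,205,195,245,255,10,"pics/tbar.png")
E
```

```text
[[125 122 122 124 120 112  99  87 104 119 131 104 102 113  83  82  81 101
  125 123 124 120]
 [124 124 124 126 123 109 101  86 107 121 128  99 101 114  80  85  85  99
  127 129 128 127]
 [128 125 125 125 118 108  97  83 112 121 128  95 100 116  82  83  81  99
  125 126 128 126]
 [126 127 126 126 120 111 103  82  95 122 127 102 114 116  82  83  98 120
  129 129 123 109]]
[[ 0.    0.96  0.28]
 [ 0.    0.28 -0.96]
 [-1.    0.   -0.  ]]
```

View pics/sbar.png

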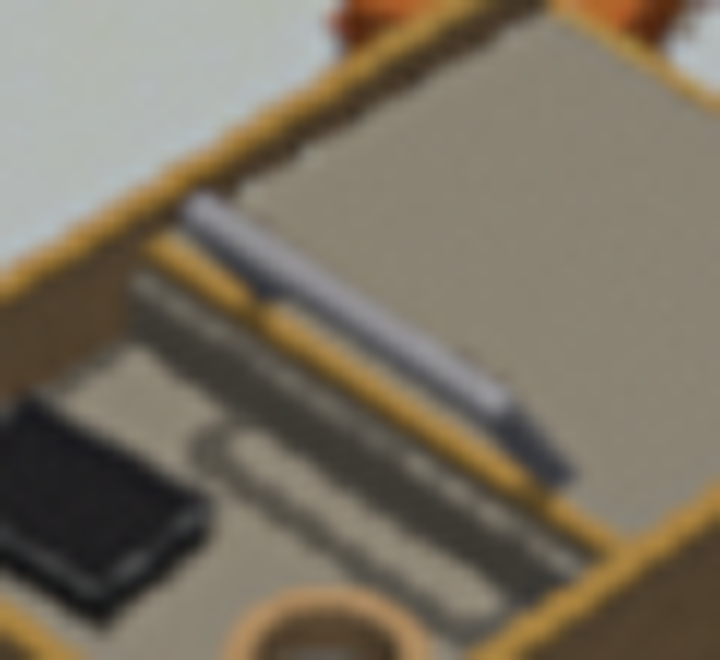

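View pics/tbar.png

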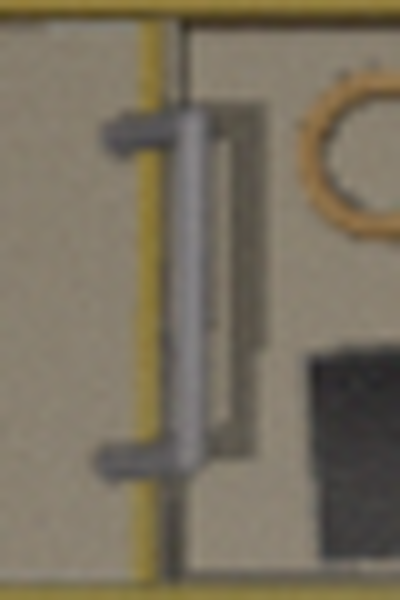

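```bash
python3 - <<'E'
from h import *
np.set_printoptions(precision=2,suppress=True)
t=optics.capture("top");s=optics.capture("scene")
print(tri(t,(224.2,206.3),s,(331.2,157.8)),tri(t,(223.3,240.8),s,(305.3,142.2)))
o,d=ray(s,[(305.3,142.2),(331.2,157.8)]); n=np.cross(*d)
for uv in((224.2,206.3),(223.8,223.4),(223.3,240.8)):
    o2,d2=ray(t,[uv]); k=((o-o2)@n)/(d2[0]@n); print("bar",o2+k*d2[0], "at z124", plane(t,[uv],124)[0])
# square handle top: triangulate
print("sq top",tri(t,(343.7,181.8),s,(258.6,259.3)))
# box rim edges in top
print("rim L/R z98?", plane(t,[(167.5,225),(267.5,225)],80), plane(t,[(218,196),(218,255)],98))
plan((480,146,200),(0,1,0))
E
```

```text
(array([525.98, 146.03, 127.19]), np.float64(2.4119028136038163)) (array([432.3 , 145.09, 124.81]), np.float64(1.6661715960082106))
bar [524.88 144.81 129.59] at z124 [525.56 145.51 124.  ]
bar [479.23 145.22 126.55] at z124 [479.46 145.55 124.  ]
bar [432.92 145.95 123.12] at z124 [432.87 145.84 124.  ]
sq top (array([ 606.29, -179.28,   61.15]), np.float64(3.9226415773060537))
rim L/R z98? [[477.42 307.43  80.  ]
 [480.06  30.43  80.  ]] [[556.98 166.49  98.  ]
 [395.72 162.68  98.  ]]
shift [ 0.02  0.5  -0.68] turn [ 0.28 -0.   -0.  ] clock 0.6 pos [ 189.7 -647.8  222.7] gap 88.0 F [-0.5 -0.1 -0. ]
```

```bash
python3 -m pendant '0 0.41 -0.295 0.28 0 0 0.5;0 0.41 -0.295 0.28 0 0 0.5;0 0.41 -0.295 0.28 0 0 0.5;0 0.41 -0.295 0.28 0 0 0.5;0 0.41 -0.295 0.28 0 0 0.5;0 0.41 -0.295 0.28 0 0 0.5;0 0.41 -0.295 0.28 0 0 0.5;0 0.41 -0.295 0.28 0 0 0.5' 12; python3 - <<'E'
from h import *
plan((479,145.3,180),(0,1,0))
E
```

```text
clock: 1.6
position: [498.2, -252.0, 223.1]
ee_rot: [0.501, 0.499, 0.501, -0.499]
force: [0.7, -0.7, -0.2]
finger_gap: 43.8
shift [ 0.0429 -0.0175 -0.3974] turn [ 0.005  0.001 -0.001] clock 1.6 pos [ 498.2 -252.   223.1] gap 43.8 F [ 0.7 -0.7 -0.2]
```

```bash
python3 -m pendant '0.043 -0.019 -0.397 0 0 0 0.5;0.043 -0.019 -0.397 0 0 0 0.5;0.043 -0.019 -0.397 0 0 0 0.5;0.043 -0.019 -0.397 0 0 0 0.5;0.043 -0.019 -0.397 0 0 0 0.5;0.043 -0.019 -0.397 0 0 0 0.5;0.043 -0.019 -0.397 0 0 0 0.5;0.043 -0.019 -0.397 0 0 0 0.5'; python3 - <<'E'
from h import *
plan((479,145.3,105),(0,1,0))
t=optics.capture("top");s=optics.capture("scene")
crop(s,230,60,390,200,4.5,"pics/s1.png")
E
```

```text
clock: 2.6
position: [475.8, 145.4, 179.7]
ee_rot: [0.502, 0.498, 0.502, -0.498]
force: [-0.1, 0.0, 0.3]
finger_gap: 43.8
shift [0.0747 0.0032 0.0002] turn [ 0.009 -0.001  0.   ] clock 2.6 pos [475.8 145.4 179.7] gap 43.8 F [-0.1  0.   0.3]
```

View pics/s1.png

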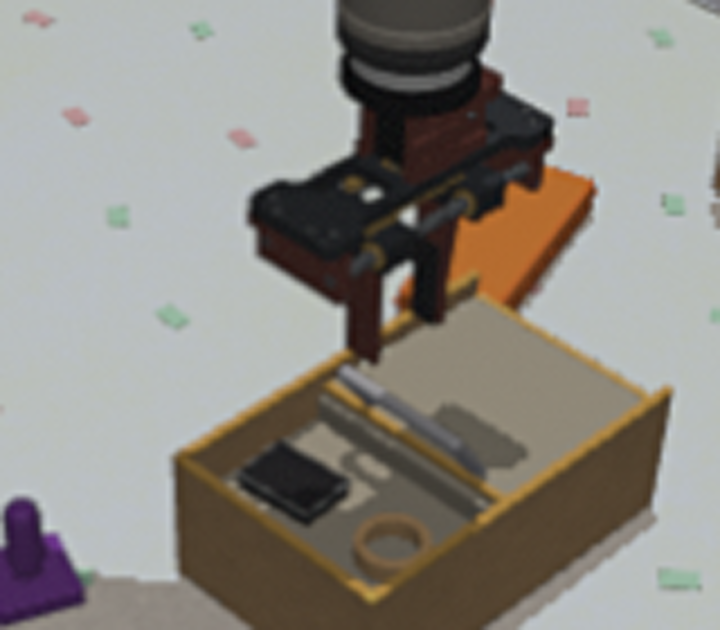

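The fingers at crop (365,350) and (430,310) stand on either side of the bar, which runs from (345,375) to (480,465), with the jaw along y. Next I descend and close.

```bash
python3 -m pendant '0.03 0.003 0 0.009 0 0 0.5;0.055 0.003 0 0.009 0 0 0.5;0.075 0.003 0 0.009 0 0 0.5;0.075 0.003 0 0.009 0 0 0.5' 12; python3 -m pendant '0 0 0 0 0 0 0.2;0 0 0 0 0 0 0;0 0 0 0 0 0 0;0 0 0 0 0 0 0;0 0 0 0 0 0 0' 12;  python3 - <<'E'
from h import *
s=optics.capture("scene");plan((479,145.3,105),(0,1,0))
crop(s,230,60,390,200,4.5,"pics/s2.png")
E
```

```text
clock: 3.2
position: [478.6, 140.9, 103.7]
ee_rot: [-0.498, -0.501, -0.498, 0.503]
force: [-0.3, 0.1, 0.1]
finger_gap: 43.8
clock: 3.82
position: [479.7, 146.4, 105.3]
ee_rot: [0.499, 0.502, 0.5, -0.499]
force: [-0.2, 6.8, -1.4]
finger_gap: 9.6
shift [ 0.0003 -0.0007  0.0011] turn [-0.002 -0.004 -0.002] clock 3.88 pos [479.7 146.4 105.3] gap 9.7 F [-0.2  6.  -2. ]
```

View pics/s2.png

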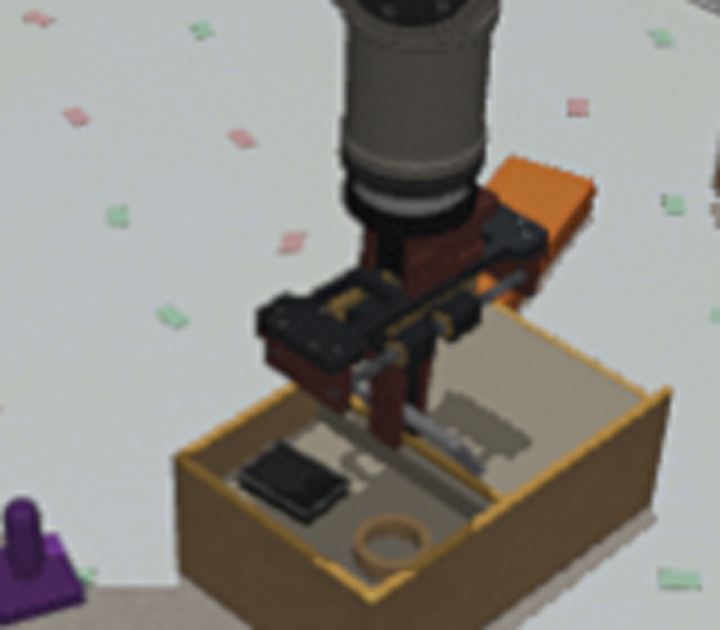

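```bash
python3 - <<'E'
import numpy as np
f=lambda t:np.array([-160*np.cos(t)+38*np.sin(t),160*np.sin(t)+38*np.cos(t)])
for t in np.r_[np.arange(.1,1.85,.1)]:
    d=f(t)-f(.025); print(round(t,2),"tool x",round(-d[1]/1000,4),"tool z",round(-d[0]/1000,4))
E
```

```text
0.1 tool x -0.0118 tool z -0.0036
0.2 tool x -0.027 tool z -0.0097
0.3 tool x -0.0416 tool z -0.0174
0.4 tool x -0.0553 tool z -0.0264
0.5 tool x -0.0681 tool z -0.0368
0.6 tool x -0.0797 tool z -0.0484
0.7 tool x -0.0902 tool z -0.0611
0.8 tool x -0.0993 tool z -0.0748
0.9 tool x -0.107 tool z -0.0893
1.0 tool x -0.1132 tool z -0.1045
1.1 tool x -0.1178 tool z -0.1203
1.2 tool x -0.1209 tool z -0.1364
1.3 tool x -0.1223 tool z -0.1528
1.4 tool x -0.1221 tool z -0.1693
1.5 tool x -0.1203 tool z -0.1856
1.6 tool x -0.1168 tool z -0.2017
1.7 tool x -0.1118 tool z -0.2173
1.8 tool x -0.1052 tool z -0.2324
```

```bash
python3 -m pendant '-0.006 0 -0.0017 0 0 0 0;-0.012 0 -0.0036 0 0 0 0;-0.0195 0 -0.0065 0 0 0 0;-0.027 0 -0.0097 0 0 0 0;-0.0416 0 -0.0174 0 0 0 0;-0.0553 0 -0.0264 0 0 0 0' 14; python3 - <<'E'
from h import *
s=optics.capture("scene");plan((479,145.3,105),(0,1,0))
crop(s,230,60,390,200,4.5,"pics/s3.png")
E
```

```text
clock: 4.62
position: [479.3, 173.4, 160.3]
ee_rot: [0.499, 0.502, 0.5, -0.499]
force: [2.7, 11.5, -10.1]
finger_gap: 9.2
shift [ 0.0568 -0.0006  0.0296] turn [-0.    -0.005 -0.002] clock 4.67 pos [479.5 174.6 161.9] gap 10.0 F [-0.8  7.3 -3.7]
```

View pics/s3.png

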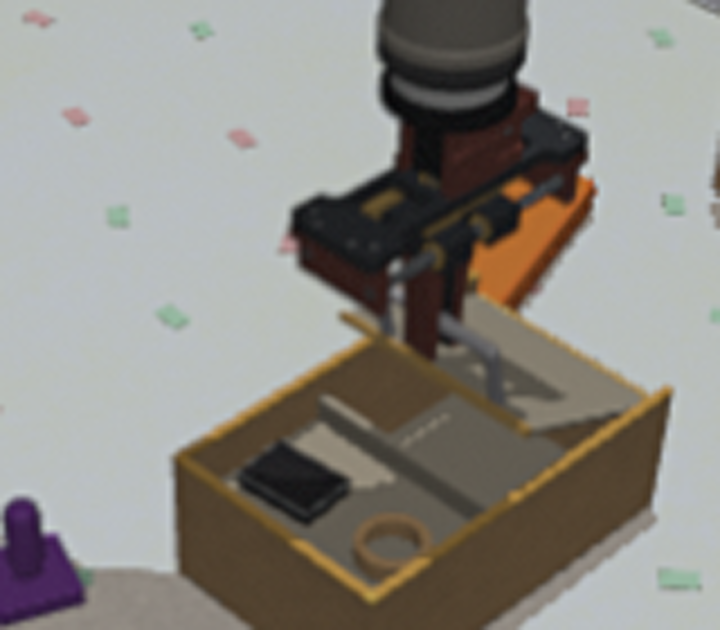

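The flap rises with the bar: its edge is at crop (440,385) and the tier is visible below. I'll continue the arc.

```bash
python3 -m pendant '-0.013 0 -0.0104 0 0 0 0;-0.0244 0 -0.022 0 0 0 0;-0.035 0 -0.0347 0 0 0 0;-0.044 0 -0.0484 0 0 0 0;-0.0517 0 -0.063 0 0 0 0;-0.058 0 -0.078 0 0 0 0;-0.0625 0 -0.094 0 0 0 0;-0.0625 0 -0.094 0 0 0 0'; python3 - <<'E'
from h import *
s=optics.capture("scene");plan((479,145.3,105),(0,1,0))
crop(s,230,40,410,200,4.2,"pics/s4.png")
E
```

```text
clock: 5.68
position: [479.4, 265.8, 223.7]
ee_rot: [0.499, 0.501, 0.5, -0.5]
force: [-5.7, -0.4, 6.5]
finger_gap: 9.5
shift [ 1.184e-01 -1.000e-04  1.199e-01] turn [-0.003 -0.001 -0.   ] clock 5.72 pos [479.4 265.1 223.5] gap 9.4 F [-5.6 -0.4  6. ]
```

View pics/s4.png

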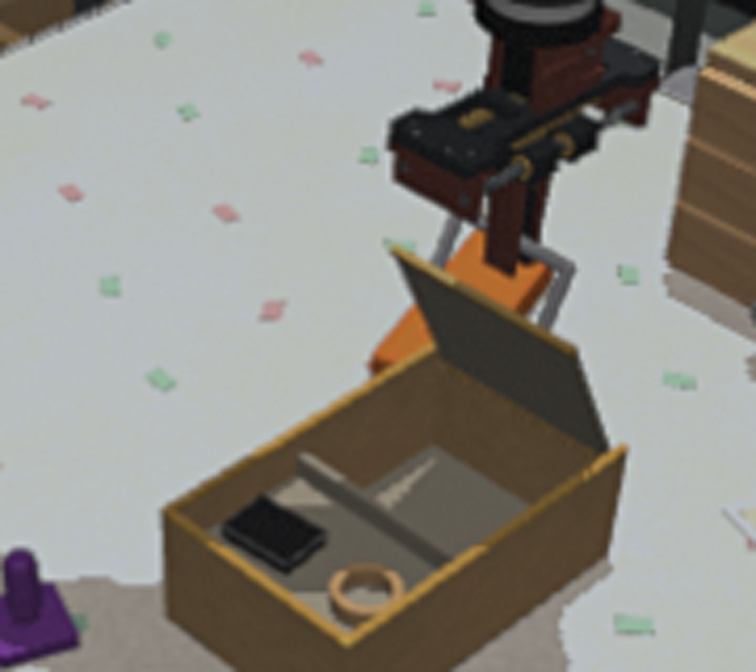

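```bash
python3 -m pendant '-0.003 0 -0.016 0 0 0 0;-0.0045 0 -0.0325 0 0 0 0;-0.0043 0 -0.049 0 0 0 0;-0.0025 0 -0.065 0 0 0 0;0.001 0 -0.081 0 0 0 0;0.006 0 -0.097 0 0 0 0;0.009 0 -0.105 0 0 0 0;0.009 0 -0.105 0 0 0 0'; python3 - <<'E'
from h import *
s=optics.capture("scene");plan((479,145.3,105),(0,1,0))
crop(s,230,40,410,200,4.2,"pics/s5.png")
E
```

```text
clock: 6.72
position: [479.8, 369.9, 213.1]
ee_rot: [0.499, 0.501, 0.5, -0.501]
force: [-4.3, 1.3, 1.5]
finger_gap: 9.2
shift [1.081e-01 1.000e-04 2.242e-01] turn [-0.004 -0.001  0.001] clock 6.78 pos [479.8 369.4 213.3] gap 9.5 F [-4.7  1.5  1.1]
```

View pics/s5.png

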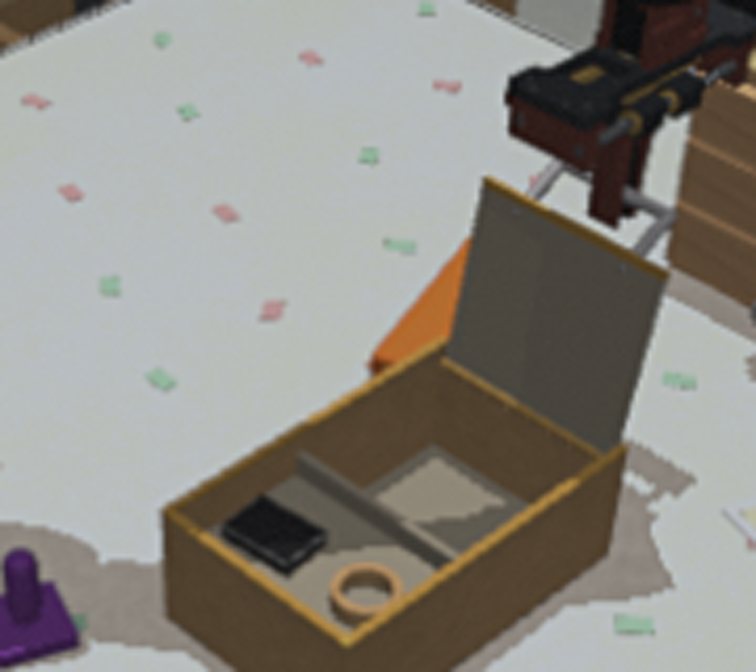

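The flap leans past upright, with its edge from crop (485,180) to (665,270). I release with a small opening and go straight up.

```bash
python3 -m pendant '0 0 0 0 0 0 0.15;0 0 0 0 0 0 0.3;0 0 0 0 0 0 0.3;-0.03 0 0 0 0 0 0.3;-0.07 0 0 0 0 0 0.3;-0.11 0 0 0 0 0 0.3;-0.11 0 0 0 0 0 0.3'; python3 - <<'E'
from h import *
np.set_printoptions(precision=2,suppress=True)
s=optics.capture("scene")
crop(s,230,40,410,200,4.2,"pics/s6.png")
P=cloud(s);ok=s['z_map']>0
m=ok&(P[...,0]>420)&(P[...,0]<540)&(P[...,1]>290)&(P[...,1]<345)&(P[...,2]>105)&(P[...,2]<220)
q=P[m]; k=np.polyfit(q[:,2],q[:,1],1); print("flap lean",1.5708+np.arctan(k[0]),len(q),"y at 83",np.polyval(k,83))
plan((607,-182,150),(1,0,0))
E
```

```text
clock: 7.65
position: [481.7, 369.8, 327.3]
ee_rot: [0.499, 0.504, 0.498, -0.499]
force: [-0.1, 0.5, -0.2]
finger_gap: 26.1
flap lean 1.7485731870830366 1363 y at 83 300.98939831468795
shift [0.17 0.13 0.55] turn [ 1.57 -0.   -0.  ] clock 7.7 pos [481.  369.  324.9] gap 26.4 F [ 0.2 -0.3 -0.8]
```

View pics/s6.png

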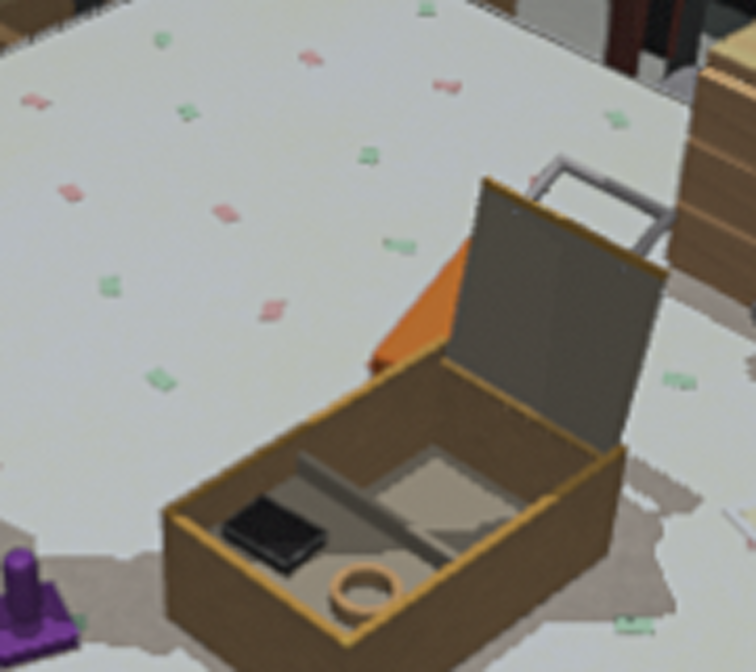

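The flap stays at about 1.75 rad, unsupported. Before turning, I check joint 7.

```bash
python3 - <<'E'
from h import *
print(monitor.sense()['qpos'].round(2))
E
```

```text
[-0.42  0.32 -0.44  1.58  0.14  1.27 -2.45]
```

```bash
python3 -m pendant '0 0.13 0.55 -1.57 0 0 0.3;0 0.13 0.55 -1.57 0 0 0.3;0.04 0.13 0.55 -1.57 0 0 0.6;0.08 0.13 0.55 -1.57 0 0 0.7;0.12 0.13 0.55 -1.57 0 0 0.7;0.15 0.13 0.55 -1.57 0 0 0.7;0.15 0.13 0.55 -1.57 0 0 0.7;0.15 0.13 0.55 -1.57 0 0 0.7'; python3 - <<'E'
from h import *
plan((607,-182,150),(1,0,0)); print(monitor.sense()['qpos'].round(2))
E
```

```text
clock: 8.7
position: [583.6, -80.6, 215.8]
ee_rot: [0.705, 0.048, 0.706, -0.048]
force: [0.6, 0.2, -0.2]
finger_gap: 61.4
shift [ 0.0658 -0.0972  0.0371] turn [-0.136 -0.002  0.   ] clock 8.7 pos [583.6 -80.6 215.8] gap 61.4 F [ 0.6  0.2 -0.2]
[ 0.36  0.38 -0.42  1.75  0.17  1.05 -0.26]
```

```bash
python3 -m pendant '0.03 -0.096 0.037 -0.136 0 0 0.7;0.066 -0.096 0.037 -0.136 0 0 0.7;0.066 -0.096 0.037 -0.136 0 0 0.7;0.066 -0.096 0.037 -0.136 0 0 0.7;0.066 -0.096 0.037 -0.136 0 0 0.7'; python3 - <<'E'
from h import *
plan((607,-180.5,32),(1,0,0)); print(monitor.sense()['qpos'].round(2))
s=optics.capture("scene"); t=optics.capture("top")
crop(s,200,190,320,320,4.5,"pics/s7.png");crop(t,290,130,400,230,6,"pics/t7.png")
E
```

```text
clock: 9.32
position: [608.1, -176.7, 153.1]
ee_rot: [0.708, 0.001, 0.706, -0.001]
force: [0.3, -0.6, 0.9]
finger_gap: 61.5
shift [ 0.1211 -0.0038 -0.0013] turn [-0.004  0.002 -0.   ] clock 9.32 pos [ 608.1 -176.7  153.1] gap 61.5 F [ 0.3 -0.6  0.9]
[ 0.47  0.51 -0.39  1.71  0.23  0.97 -0.01]
```

View pics/s7.png

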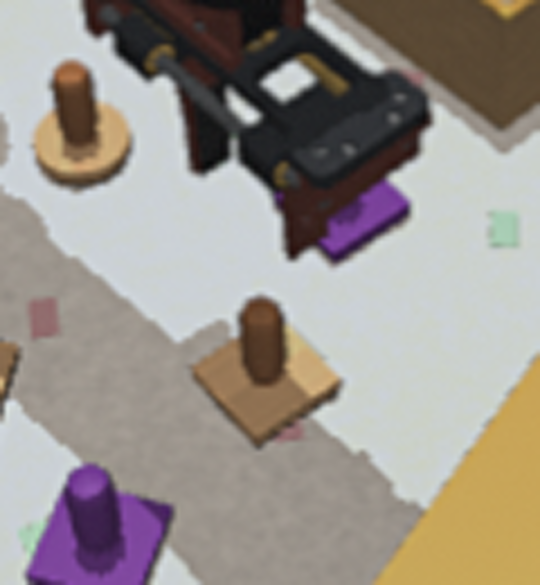

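The jaws, at crop (205,165) and (300,250), hover above the wooden square stamp, whose handle is at (262,340). The round stamp, at (80,140), is clear. I descend.

```bash
python3 -m pendant '0.04 -0.004 -0.001 0 0 0 0.7;0.08 -0.004 -0.001 0 0 0 0.7;0.11 -0.004 -0.001 0 0 0 0.7;0.121 -0.004 -0.001 0 0 0 0.7;0.121 -0.004 -0.001 0 0 0 0.7;0.121 -0.004 -0.001 0 0 0 0.7' ; python3 - <<'E'
from h import *
plan((607,-180.5,32),(1,0,0))
s=optics.capture("scene"); t=optics.capture("top")
crop(s,200,190,320,320,4.5,"pics/s8.png")
E
```

```text
clock: 10.18
position: [607.5, -182.8, 32.5]
ee_rot: [0.708, 0.002, 0.706, -0.002]
force: [0.9, -1.4, -0.1]
finger_gap: 61.6
shift [ 0.0005  0.0023 -0.0005] turn [-0.006  0.003  0.001] clock 10.18 pos [ 607.5 -182.8   32.5] gap 61.6 F [ 0.9 -1.4 -0.1]
```

View pics/s8.png

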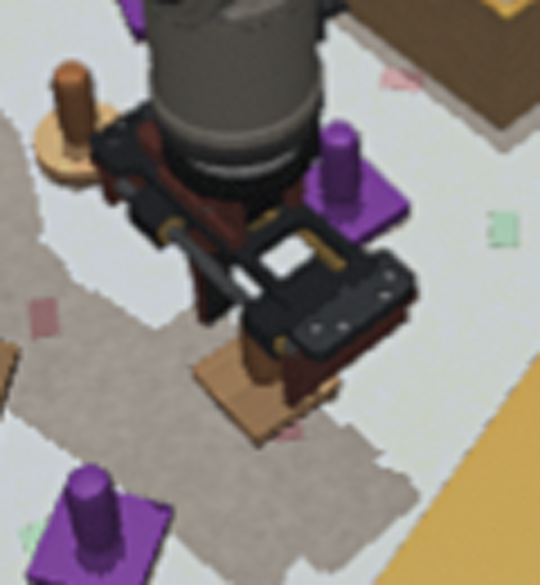

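The fingers straddle the handle at crop (260,365). I close.

```bash
python3 -m pendant '0 0.001 0 0 0 0 0.3;0 0.001 0 0 0 0 0.1;0 0.001 0 0 0 0 0.1;0 0.001 0 0 0 0 0.1;0 0.001 0 0 0 0 0.1' 25; python3 -m pendant '-0.01 0 0 0 0 0 0.1;-0.03 0 0 0 0 0 0.1;-0.07 0 0 0 0 0 0.1;-0.12 0 0 0 0 0 0.1;-0.16 0 0 0 0 0 0.1;-0.16 0 0 0 0 0 0.1'; python3 - <<'E'
from h import *
plan((479,226,190),(1,0,0))
s=optics.capture("scene"); t=optics.capture("top")
crop(s,200,150,350,320,3.5,"pics/s9.png")
E
```

```text
clock: 10.9
position: [606.4, -181.8, 30.9]
ee_rot: [0.707, 0.002, 0.707, -0.002]
force: [-0.1, 0.4, 0.6]
finger_gap: 24.5
clock: 11.65
position: [608.8, -182.0, 196.4]
ee_rot: [0.71, 0.002, 0.704, -0.003]
force: [-0.3, 0.4, -1.3]
finger_gap: 24.7
shift [ 0.0044  0.4072 -0.1325] turn [-0.006  0.008  0.002] clock 11.65 pos [ 608.8 -182.   196.4] gap 24.7 F [-0.3  0.4 -1.3]
```

View pics/s9.png

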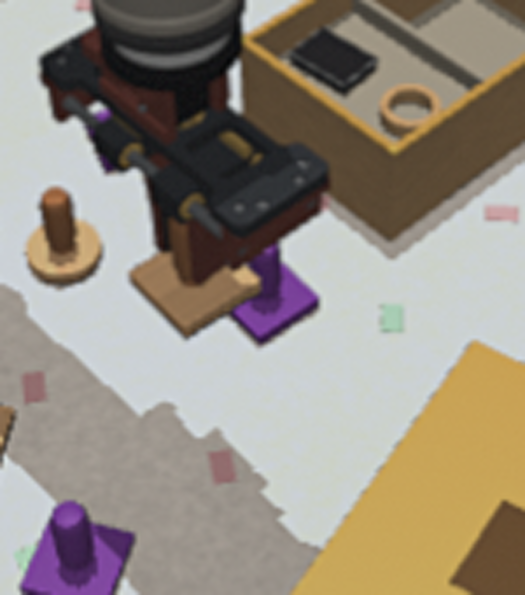

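The stamp hangs level in the jaws, its block at crop (195,290). Now I move it over the lower tier.

```bash
python3 -m pendant '0 0.03 -0.01 0 0 0 0.1;0 0.08 -0.026 0 0 0 0.1;0 0.135 -0.044 0 0 0 0.1;0 0.19 -0.062 0 0 0 0.1;0 0.245 -0.08 0 0 0 0.1;0 0.3 -0.098 0 0 0 0.1;0 0.345 -0.113 0 0 0 0.1;0 0.38 -0.124 0 0 0 0.1'; python3 -m pendant '0 0.02 -0.006 0 0 0 0.1;0 0.03 -0.008 0 0 0 0.1;0 0.03 -0.008 0 0 0 0.1;0 0.03 -0.008 0 0 0 0.1'; python3 - <<'E'
from h import *
plan((479,229,38),(1,0,0))
s=optics.capture("scene"); t=optics.capture("top")
crop(s,250,50,410,220,3.5,"pics/s10.png");crop(t,150,170,280,280,6,"pics/t10.png")
E
```

```text
clock: 12.75
position: [482.7, 200.6, 189.8]
ee_rot: [0.706, 0.001, 0.708, -0.002]
force: [0.4, 0.1, -0.9]
finger_gap: 24.5
clock: 13.25
position: [477.2, 227.6, 190.5]
ee_rot: [0.707, 0.003, 0.707, -0.003]
force: [0.1, -0.3, -0.7]
finger_gap: 24.5
shift [0.1525 0.0015 0.0019] turn [-0.008 -0.001  0.001] clock 13.25 pos [477.2 227.6 190.5] gap 24.5 F [ 0.1 -0.3 -0.7]
```

View pics/s10.png

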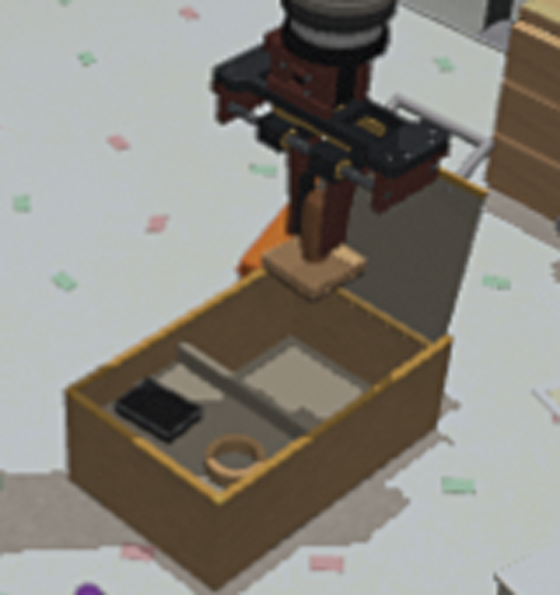

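View pics/t10.png

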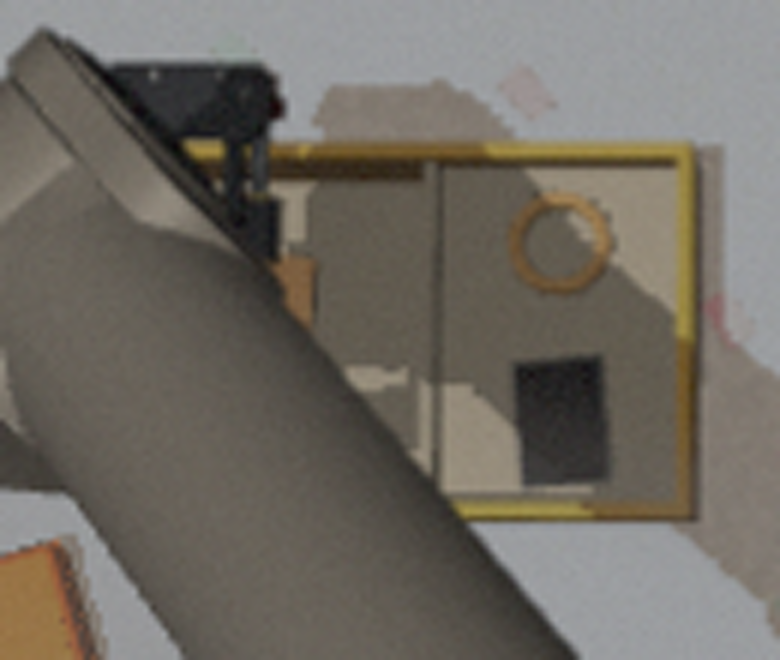

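The stamp is held level over the open tier: block at scene crop (315,265), right block edge at top crop x=316 and divider at x=437. I check the floor height from two views, then descend.

```bash
python3 - <<'E'
from h import *
for n in("top","scene"):
    c=optics.capture(n);P=cloud(c);m=(c['z_map']>0)&(P[...,0]>405)&(P[...,0]<550)&(P[...,1]>170)&(P[...,1]<295)&(P[...,2]<30)&(P[...,2]>-20)
    q=P[m];print(n,len(q),np.median(q,0),q.min(0),q.max(0))
E
python3 -m pendant '0.03 0.001 0.002 0 0 0 0.1;0.06 0.001 0.002 0 0 0 0.1;0.09 0.001 0.002 0 0 0 0.1;0.115 0.001 0.002 0 0 0 0.1;0.13 0.001 0.002 0 0 0 0.1;0.142 0.001 0.002 0 0 0 0.1;0.142 0.001 0.002 0 0 0 0.1;0.142 0.001 0.002 0 0 0 0.1'
python3 - <<'E'
from h import *
plan((479,229,38),(1,0,0))
s=optics.capture("scene")
crop(s,250,50,410,220,3.5,"pics/s11.png")
E
```

```text
top 658 [505.72401204 195.75922996   5.17718874] [424.18254883 171.53288948  -4.18304981] [549.93028741 240.35246106  15.45767371]
scene 453 [450.66114465 259.45129097   5.76333055] [405.18983299 221.12770763  -0.80446462] [494.78433964 294.77463401  13.43313434]
clock: 14.45
position: [479.4, 230.3, 49.6]
ee_rot: [0.708, 0.002, 0.707, -0.002]
force: [0.1, -0.4, -1.0]
finger_gap: 24.4
shift [ 0.0116 -0.0013 -0.0004] turn [-0.006  0.001 -0.001] clock 14.45 pos [479.4 230.3  49.6] gap 24.4 F [ 0.1 -0.4 -1. ]
```

View pics/s11.png

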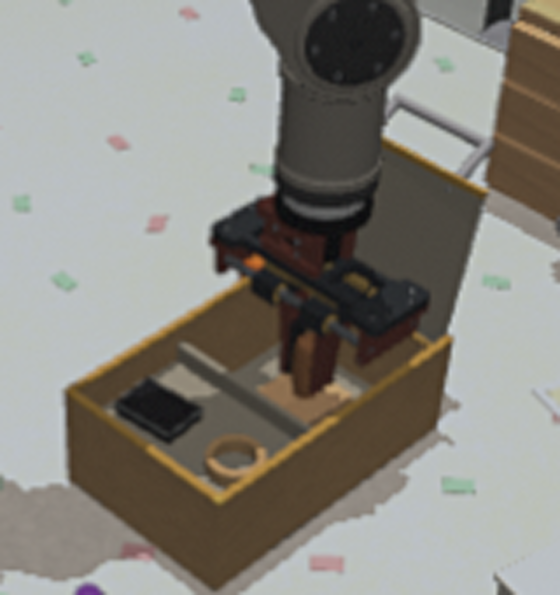

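The block is inside the tier at crop (305,395), clear of the walls, with about 11 mm to go. I lower it slowly and watch the force.

```bash
python3 -m pendant '0.003 0 0 0 0 0 0.1;0.006 0 0 0 0 0 0.1;0.009 0 0 0 0 0 0.1;0.0105 0 0 0 0 0 0.1;0.0105 0 0 0 0 0 0.1';python3 -m pendant '0.001 0 0 0 0 0 0.1;0.001 0 0 0 0 0 0.1;0.001 0 0 0 0 0 0.1'
```

```text
clock: 15.12
position: [478.8, 230.0, 38.2]
ee_rot: [0.707, 0.002, 0.707, -0.002]
force: [0.2, -0.1, -1.6]
finger_gap: 24.7
clock: 15.5
position: [478.9, 230.0, 37.4]
ee_rot: [0.707, 0.002, 0.707, -0.002]
force: [-0.5, -0.6, -0.9]
finger_gap: 24.7
```

```bash
python3 -m pendant '0.0008 0 0 0 0 0 0.1;0.0008 0 0 0 0 0 0.1';python3 -m pendant '0.0008 0 0 0 0 0 0.1;0.0008 0 0 0 0 0 0.1'
```

```text
clock: 15.75
position: [479.0, 230.1, 36.8]
ee_rot: [0.707, 0.002, 0.707, -0.002]
force: [-1.0, -0.7, 3.9]
finger_gap: 24.5
clock: 16.0
position: [479.0, 230.0, 36.8]
ee_rot: [0.707, 0.002, 0.707, -0.002]
force: [-3.3, -1.9, 13.7]
finger_gap: 24.5
```

Contact (Fz 14 N, TCP stopped at 36.8). I ease off 0.8 mm, release and retreat upward.

```bash
python3 -m pendant '-0.0008 0 0 0 0 0 0.1;-0.0008 0 0 0 0 0 0.2;-0.0008 0 0 0 0 0 0.4;-0.0008 0 0 0 0 0 0.6;-0.0008 0 0 0 0 0 0.6;-0.0008 0 0 0 0 0 0.6'; python3 -m pendant '-0.02 0 0 0 0 0 0.6;-0.06 0 0 0 0 0 0.6;-0.11 0 0 0 0 0 0.6;-0.17 0 0 0 0 0 0.6;-0.22 0 0 0 0 0 0.6;-0.22 -0.06 0 0 0 0 0.6;-0.22 -0.12 0 0 0 0 0.6;-0.22 -0.18 0 0 0 0 0.6'; python3 -m pendant '0 -0.06 0 0 0 0 0.6;0 -0.12 0 0 0 0 0.6;0 -0.17 0 0 0 0 0.6;0 -0.17 0 0 0 0 0.6'; python3 - <<'E'
from h import *
np.set_printoptions(precision=2,suppress=True)
s=optics.capture("scene"); t=optics.capture("top"); print(monitor.sense()['clock'])
crop(s,180,50,410,330,2.1,"pics/s12.png");crop(t,150,130,440,290,2.7,"pics/t12.png"); crop(s,260,80,400,220,4.2,"pics/s12b.png")
P=cloud(s);ok=s['z_map']>0
m=ok&(P[...,0]>420)&(P[...,0]<540)&(P[...,1]>290)&(P[...,1]<345)&(P[...,2]>105)&(P[...,2]<220)
q=P[m]; k=np.polyfit(q[:,2],q[:,1],1); print("flap lean",1.5708+np.arctan(k[0]),len(q))
P=cloud(t);m=(t['z_map']>0)&(P[...,0]>405)&(P[...,0]<550)&(P[...,1]>170)&(P[...,1]<295)
h=P[m]; a=h[(h[:,2]>68)&(h[:,2]<85)]; print("handle top",len(a),a.mean(0) if len(a) else ''); b=h[(h[:,2]>14)&(h[:,2]<28)]; print("block",len(b),np.median(b,0) if len(b) else '')
E
```

```text
clock: 16.75
position: [478.9, 230.0, 36.5]
ee_rot: [0.707, 0.002, 0.707, -0.002]
force: [1.0, 0.0, -0.8]
finger_gap: 52.6
clock: 17.75
position: [477.5, 48.2, 256.8]
ee_rot: [0.707, 0.002, 0.707, -0.002]
force: [1.7, -0.2, -0.3]
finger_gap: 52.6
clock: 18.25
position: [475.9, -124.3, 256.3]
ee_rot: [0.707, 0.005, 0.707, -0.005]
force: [0.1, 1.0, 0.8]
finger_gap: 52.6
18.35
flap lean 1.7476343513524262 1368
handle top 55 [478.34 228.08  74.85]
block 326 [473.47 225.92  19.27]
```

View pics/s12.png

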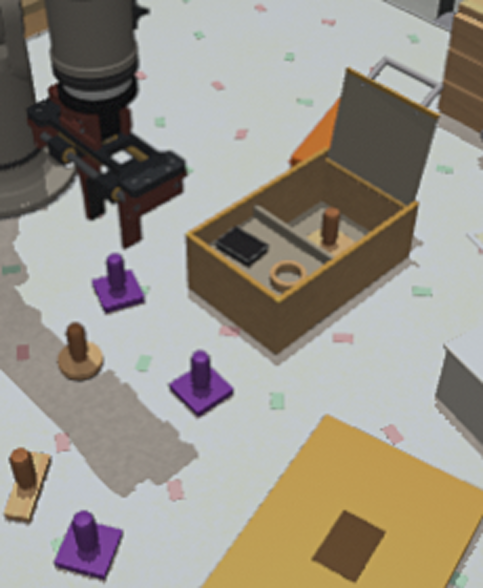

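View pics/t12.png

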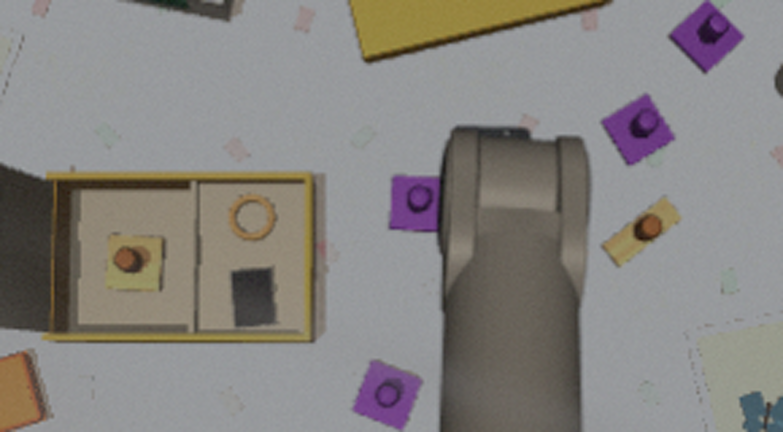

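View pics/s12b.png

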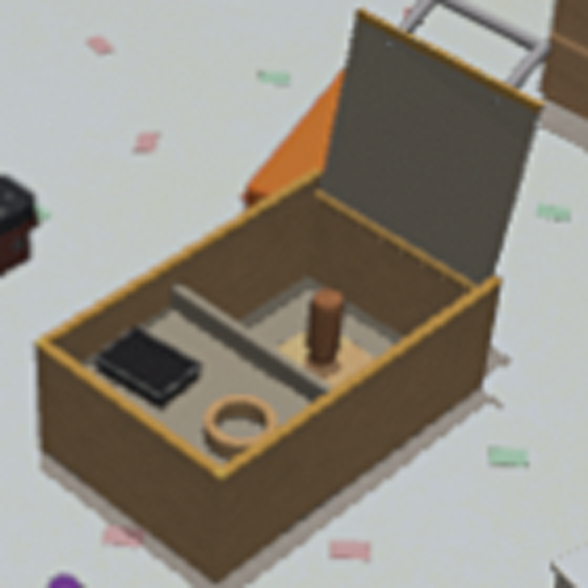

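The stamp stands upright in the middle of the lower tier, at scene crop (325,330) and top crop (133,262). The flap still stands at about 1.75 rad. The round stamp (s12: 80,350) and the oblong stamp (25,485) are where they were. The gripper is clear of everything, so I hand the job in.

```bash
python3 - <<'E'
from station import order
print(order.finish_job())
E
```

```text
the job is handed in; nothing more can be done
None
```

The flap is open and the square stamp stands upright in the lower tier; I handed the job in at about 18.4 s.

- **Flap:** I gripped the wire handle and swung it along its arc. The last camera check put it at 1.75 rad, the same as right after I let go.
- **Stamp:** I picked up the wooden square stamp by its handle and lowered it onto the tier floor until contact, about 14 N, before releasing it. Its handle top measured (478, 228, 75) mm and the block's upper face was at about 19 mm, as expected for a 14 mm block on a 6 mm floor.
- **Bystanders:** The round and oblong stamps and the purple look-alikes looked unmoved in the last pictures. I did not measure their positions again.
- **Disagreements:** The two cameras differed by a few mm on positions. The two-view estimate of the stamp's handle top was about 11 mm lower than the depth readings, so I took the height for the grip from the depth readings. No check failed.

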